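# Reload the nozzle changer from the wash rack

## Task

The four pick-up nozzles have come out of the cleaner in the steel wash rack. Move each one into the changer pocket whose tag has the colour of its disc, so that the row follows the tags, every nozzle standing upright with its disc flat down on the pocket. Do not tip a nozzle over on the way, for the tips are ceramic.

Things in the scene. Friction and masses are not known exactly. Their poses are not given: they have to be found in the camera images.
- nozzle_red: loose pick-up nozzle with a red disc, 64 mm tall, 45 g, upright, round about its z. Origin at its lowest point, the tip. From there up: dark stem, tapered from 4 mm diameter to 12 mm at 13 mm height, 12 mm on to 22 mm; red disc, 30 mm diameter, from 22 to 26 mm (rests on the rack, seen from above); aluminium shank, 16 mm diameter, from 26 to 64 mm, the place to grip
- nozzle_yellow: loose pick-up nozzle with a yellow disc, 64 mm tall, 45 g, upright, round about its z. Origin at its lowest point, the tip. From there up: dark stem, tapered from 4 mm diameter to 12 mm at 13 mm height, 12 mm on to 22 mm; yellow disc, 30 mm diameter, from 22 to 26 mm (rests on the rack, seen from above); aluminium shank, 16 mm diameter, from 26 to 64 mm, the place to grip
- nozzle_green: loose pick-up nozzle with a green disc, 64 mm tall, 45 g, upright, round about its z. Origin at its lowest point, the tip. From there up: dark stem, tapered from 4 mm diameter to 12 mm at 13 mm height, 12 mm on to 22 mm; green disc, 30 mm diameter, from 22 to 26 mm (rests on the rack, seen from above); aluminium shank, 16 mm diameter, from 26 to 64 mm, the place to grip
- nozzle_blue: loose pick-up nozzle with a blue disc, 64 mm tall, 45 g, upright, round about its z. Origin at its lowest point, the tip. From there up: dark stem, tapered from 4 mm diameter to 12 mm at 13 mm height, 12 mm on to 22 mm; blue disc, 30 mm diameter, from 22 to 26 mm (rests on the rack, seen from above); aluminium shank, 16 mm diameter, from 26 to 64 mm, the place to grip
- pocket_red: fixed changer pocket with a red tag on its front (-x) side: black block 48 x 46 x 32 mm (x, y, z), origin at the centre of its underside; upright round hole, 16 mm diameter, 2 mm chamfer, at its centre, mouth 32 mm above the origin. Tag reaches 37 mm in front of the origin, below the block's top. Home, a nozzle's disc lies flat on the block, its tip 10 mm above this origin
- pocket_yellow: fixed changer pocket with a yellow tag on its front (-x) side: black block 48 x 46 x 32 mm (x, y, z), origin at the centre of its underside; upright round hole, 16 mm diameter, 2 mm chamfer, at its centre, mouth 32 mm above the origin. Tag reaches 37 mm in front of the origin, below the block's top. Home, a nozzle's disc lies flat on the block, its tip 10 mm above this origin
- pocket_green: fixed changer pocket with a green tag on its front (-x) side: black block 48 x 46 x 32 mm (x, y, z), origin at the centre of its underside; upright round hole, 16 mm diameter, 2 mm chamfer, at its centre, mouth 32 mm above the origin. Tag reaches 37 mm in front of the origin, below the block's top. Home, a nozzle's disc lies flat on the block, its tip 10 mm above this origin
- pocket_blue: fixed changer pocket with a blue tag on its front (-x) side: black block 48 x 46 x 32 mm (x, y, z), origin at the centre of its underside; upright round hole, 16 mm diameter, 2 mm chamfer, at its centre, mouth 32 mm above the origin. Tag reaches 37 mm in front of the origin, below the block's top. Home, a nozzle's disc lies flat on the block, its tip 10 mm above this origin
- changer: fixed nozzle changer: aluminium base plate 74 x 206 x 8 mm, origin at the centre of its underside. The four pocket blocks stand on it in one row along its y axis, 48 mm apart, in changing order; its x axis is square to the row. A dark rail along its back (+x) edge is 34 mm high
- wash_rack: fixed steel wash rack, 60 x 204 x 42 mm, origin at the centre of its underside: plate with its top 40 mm above the origin (42 mm at the front and back edges) and four 16 mm holes in one row along its y axis, 48 mm apart (y = -72, -24, 24, 72 mm). At the start a nozzle hangs by its disc in each, in changing order. Its x axis is square to the row
Not all that is in view belongs to the job. Leave any orange or purple look-alike of the nozzle_red alone.

How it is judged:
By the outcome, as a careful person would: the job done as asked, in the order asked, and still so for the second after the job is handed in, with the robot touching nothing.
It also fails if it takes over 96 s, if anything falls off the work surface, if the arm or the gripper's body presses on something with over 40 N, if the wrist force passes 120 N, or if a joint passes its speed limit or range.

## Robot

A 6-joint arm with a two-finger parallel gripper is mounted at the origin on a cart in front of the work surface, level with it; the furniture and walls round the work are solid. World frame = base frame: x ahead of the robot, y to its left, z up, the work surface at z = 0. Lengths are in mm, angles in rad, forces in N, time in s.
With the tool pointing down it reaches from about 400 to 825 mm from the base axis. Payload 7 kg.
Tool frame: the origin (TCP) lies at the very end of the fingers, on their centre line; the grasp point (between the pads) lies 19 mm behind it; z points along the fingers, y is the line along which they close (so a half turn about z gives the same grasp; the last joint's range is limited). The gripper opens to 88 mm and grips with 3 to 60 N. Pads are 19 mm wide; open, the fingers measure 130 mm over their backs; the gripper's body (78 mm by 193 mm) begins 47 mm behind the grasp point.
Start: joints at [1.516, 0.359, 0.012, 0, -1.224, -0.288], TCP at [226.892, 635.7, 226.561] pointing down, gripper open.
Joint ranges: [-3.07, 3.07], [-1.43, 2.12], [-1.02, 1.25], [-3.03, 1.67], [-3.05, -0], [-3.03, 3.03]. Speed limits (rad/s): [2.39, 2.39, 3.01, 3.14, 3.14, 3.14].

## Interface

Orientations are given as a unit quaternion [x, y, z, w].
In Python, from plant import bot gives the robot as it stands. Calls block until the motion is done:
- bot.move_ptp(position, orientation): joint-space move of the TCP to a pose.
- bot.line_to(position, velocity=150, ori=None): straight line of the TCP; ori=None keeps the orientation; velocity is the mean speed in mm/s.
- bot.move_joints(angles): joint-space move.
- bot.move_gripper(opening, force=None): finger opening in mm; force is the grip in N (None keeps the last); returns when the fingers have stopped.
- bot.pause(seconds).
- bot.solve_ik(position, orientation): joint angles nearest the present ones, or None.
- bot.read_state(): the state.
- bot.camera(name): name is "scene" or "top"; returns the picture (384x512x3 uint8, red, green, blue); there is no depth.
- bot.get_calibration(name): a dict with "fx", "fy", "cx", "cy" (pixels), "view" (4x4, takes a point from world to camera coordinates). Camera axes: x right, y up, looking along -z (the intrinsics and any distortion apply to the point x, -y, -z); pixel columns grow to the right and rows downward; lengths in mm; the calibration is good to about 2 mm. A picture is of the moment at which its call begins. get_calibration takes no time and is no camera call.
A pose or a line that the arm cannot do raises bot.Unreachable and nothing moves.
- bot.close_job(): hands the job in; it is judged then, once.
The state is a dict: "t": time; "joint_pos": joint angles; "qvel": joint speeds; "tau": joint torques, N m; "tcp_pos": TCP position; "eef_rot": TCP orientation; "contact_force": force on the tool from outside, world axes, zero at the start; "moment": the same for the moment, N m; "width": finger opening in mm; "finger_force": force on a finger pad.
Only numpy, scipy, OpenCV 4.12 (cv2) and the standard library are available. Lean on these libraries where they do the work, as an engineer would, in place of code of your own. Each camera call takes 0.05 s, during which the arm holds its last target. There are 200 camera calls.

## Working session

There is one attempt and no reset: what is moved stays moved. The work goes in short steps, each a Python script; the robot and the scene stay as the last script left them, time stands still between calls to the robot, and variables do not carry over. Pictures are saved under pics/ and viewed, at most 14 in all, crops included, and the job is handed in when it is done.

```bash
ls; mkdir -p pics
python3 - <<'E'
from plant import bot
import cv2
for n in("scene","top"):
    im=bot.camera(n); cv2.imwrite(f"pics/{n}0.png",im[...,::-1]); c=bot.get_calibration(n); print(n,c)
print(bot.read_state())
E
```

```text
pics
scene {'fx': 418.2476169817312, 'fy': 418.2476169817312, 'cx': 247.68543017602266, 'cy': 190.3106525656113, 'view': array([[ 6.99911051e-01, -7.14167411e-01,  9.45673766e-03,
        -4.66716533e+02],
       [ 4.10830589e-01,  4.13389717e-01,  8.12605174e-01,
        -2.28292450e+02],
       [-5.84245451e-01, -5.64866225e-01,  5.82737849e-01,
        -6.64658965e+02],
       [ 0.00000000e+00,  0.00000000e+00,  0.00000000e+00,
         1.00000000e+00]])}
top {'fx': 414.0882327678138, 'fy': 414.0882327678138, 'cx': 261.6163536710457, 'cy': 190.20838152177367, 'view': array([[ 1.31892859e-02, -9.99909470e-01,  2.66358849e-03,
        -9.81477912e+01],
       [ 9.88123963e-01,  1.34415812e-02,  1.53069783e-01,
        -5.97338148e+02],
       [-1.53091729e-01,  6.13074482e-04,  9.88211792e-01,
        -1.09063115e+03],
       [ 0.00000000e+00,  0.00000000e+00,  0.00000000e+00,
         1.00000000e+00]])}
{'t': 0.1, 'joint_pos': array([ 1.51608334e+00,  3.59356141e-01,  1.11780010e-02, -3.00520966e-04,
       -1.22409345e+00, -2.88118479e-01]), 'qvel': array([ 0.00067499, -0.00162408,  0.00310726,  0.00190468, -0.00082862,
       -0.0010382 ]), 'tau': array([-1.64471745e-03, -5.84161484e+01,  2.93753994e+01,  7.01564893e+00,
        1.01642171e-02, -4.62077446e-05]), 'tcp_pos': array([226.77538293, 635.31964501, 225.70335721]), 'eef_rot': array([ 9.85335256e-01, -1.70627870e-01, -5.44329379e-05,  7.49062276e-04]), 'contact_force': array([-0.66895089,  0.36295197,  0.34179932]), 'moment': array([-0.05154569,  0.00267057, -0.04987633]), 'finger_force': 0.0, 'width': 87.64260337868384}
```

View pics/scene0.png

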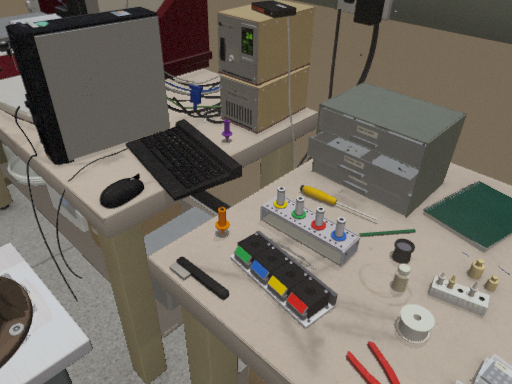

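View pics/top0.png

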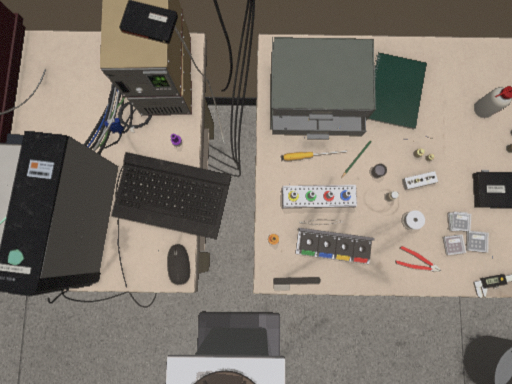

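The scene picture shows the wash rack at about (310,228), with yellow (281,203), green (299,212), red (319,222) and blue (340,232). The changer is at about (283,275), with tags green (243,255), blue (260,269), yellow (278,285) and red (297,302).

Things that could be mistaken for the nozzles or their places:
- **Orange look-alike:** scene (222,220), top (274,239).
- **Purple look-alike:** scene (227,130), top (176,140).
- **White holder with brass nozzles:** scene (460,290), top (420,180).

I choose the four nozzles in the steel rack, at top (293–346,196). I'll check that in a close crop.

Run:
```python
import cv2,numpy as np
t=cv2.imread("pics/top0.png")[175:275,262:382]; s=cv2.imread("pics/scene0.png")[175:325,220:365]
cv2.imwrite("pics/tc.png",cv2.resize(t,None,fx=6,fy=6,interpolation=cv2.INTER_CUBIC))
cv2.imwrite("pics/sc.png",cv2.resize(s,None,fx=4,fy=4,interpolation=cv2.INTER_CUBIC))
```

```text
(no output)
```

View pics/tc.png

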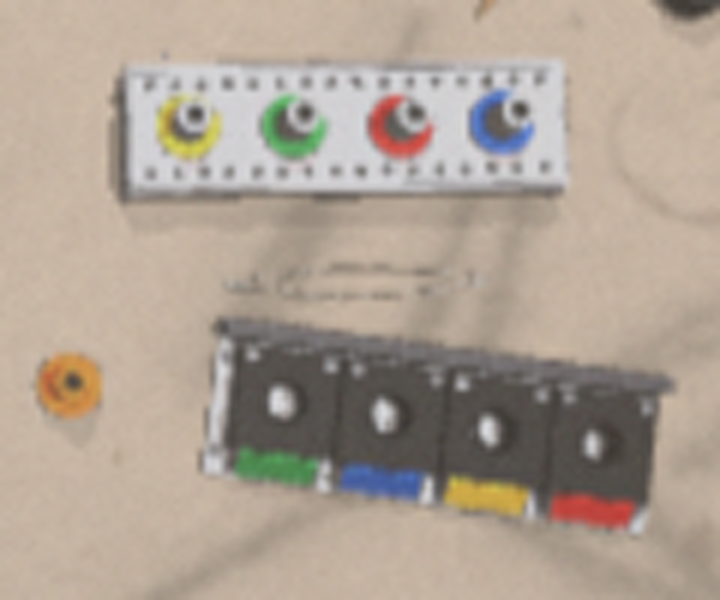

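View pics/sc.png

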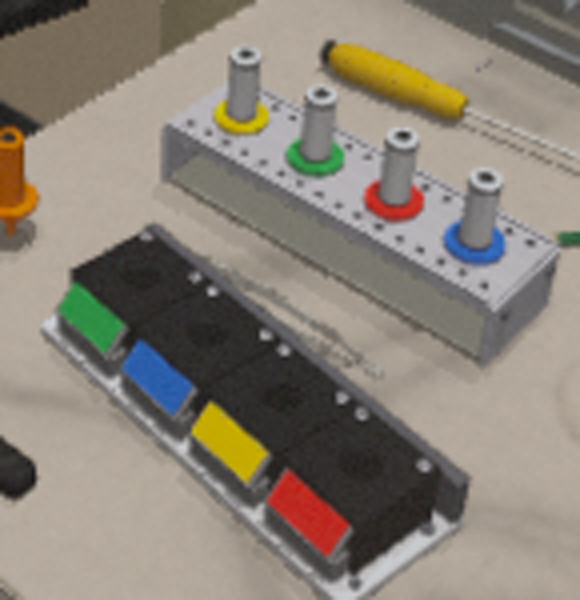

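The top crop confirms the four discs in the rack, left to right: yellow (293,196), green (311,196), red (329,196), blue (345.5,195). The orange one at (274,239) stands apart. The pocket holes show bright floors at top (309,242), (326.5,244), (344,247), (362,249), and their mouths are dark ellipses in the scene view. The tags run green, blue, yellow, red.

```bash
cat > vis.py <<'E'
import cv2,numpy as np
from scipy.optimize import least_squares
def proj(c,p):
    q=c["view"][:3,:3]@np.asarray(p,float)+c["view"][:3,3]
    return np.array([c["cx"]+c["fx"]*q[0]/-q[2], c["cy"]+c["fy"]*q[1]/q[2]])
def plane(c,uv,z):
    R=c["view"][:3,:3]; o=-R.T@c["view"][:3,3]
    d=R.T@np.array([(uv[0]-c["cx"])/c["fx"],-(uv[1]-c["cy"])/c["fy"],-1]); return o+d*(z-o[2])/d[2]
def tri(cs,uvs):
    r=least_squares(lambda p:np.concatenate([proj(c,p)-u for c,u in zip(cs,uvs)]),[550,-100,40],x_scale=100)
    return r.x,np.abs(r.fun).max()
K=8
def up(im,x0,y0,x1,y1): return cv2.resize(im[y0:y1,x0:x1],None,fx=K,fy=K,interpolation=cv2.INTER_CUBIC)
def back(p,x0,y0): return (np.asarray(p)+.5)/K-.5+[x0,y0]
HUE=dict(red=(172,8),yellow=(20,36),green=(45,85),blue=(100,125))
def cmask(bgr,col,smin=110):
    h,s,v=cv2.split(cv2.cvtColor(bgr,cv2.COLOR_BGR2HSV)); a,b=HUE[col]
    m=(h>=a)&(h<=b) if a<b else (h>=a)|(h<=b)
    m=(m&(s>smin)&(v>60)).astype(np.uint8)
    n,l,st,_=cv2.connectedComponentsWithStats(m)
    return (l==1+st[1:,4].argmax()).astype(np.uint8)*255 if n>1 else m
def ell(bgr,box,col):
    m=cmask(up(bgr,*box),col); p=cv2.findNonZero(m); (c,ax,an)=cv2.fitEllipse(cv2.convexHull(p)); return back(c,*box[:2]),np.array(ax)/K
def cen(bgr,box,col):
    M=cv2.moments(cmask(up(bgr,*box),col),True); return back((M["m10"]/M["m00"],M["m01"]/M["m00"]),*box[:2])
E
cat > m.py <<'E'
from plant import bot
from vis import *
T,S=bot.get_calibration("top"),bot.get_calibration("scene")
t,s=cv2.imread("pics/top0.png"),cv2.imread("pics/scene0.png")
dt=dict(yellow=(293,196),green=(311,196),red=(329,196),blue=(346,195))
ds=dict(yellow=(281,203),green=(299,213),red=(319,224),blue=(339,235))
N={}
for c in dt:
    b=lambda p,r:(p[0]-r,p[1]-r,p[0]+r,p[1]+r)
    u,a=ell(t,b(dt[c],8),c); w,a2=ell(s,b(ds[c],9),c); p,e=tri([T,S],[u,w]); print(c,"disc",p.round(1),e.round(2),u.round(1),w.round(1),a,a2, plane(T,u,43)[:2].round(1),plane(S,w,43)[:2].round(1))
ht=dict(green=(309,242),blue=(326,244),yellow=(344,247),red=(361,249))
hs=dict(green=(255,244),blue=(272,258),yellow=(291,274),red=(310,290))
for c in ht:
    b=(ht[c][0]-6,ht[c][1]-6,ht[c][0]+6,ht[c][1]+6); g=cv2.cvtColor(up(t,*b),cv2.COLOR_BGR2GRAY)
    _,m=cv2.threshold(g,0,255,cv2.THRESH_OTSU); M=cv2.moments(m,True); u=back((M["m10"]/M["m00"],M["m01"]/M["m00"]),*b[:2])
    b=(hs[c][0]-9,hs[c][1]-8,hs[c][0]+9,hs[c][1]+8); g=cv2.GaussianBlur(cv2.cvtColor(up(s,*b),cv2.COLOR_BGR2GRAY),(0,0),4)
    print(c,"floor spot",u.round(2),plane(T,u,23).round(1), "scene grey",np.percentile(g,[1,10,50,90]))
    cv2.imwrite(f"/tmp/h_{c}.png",cv2.convertScaleAbs(g,alpha=4,beta=-100))
cv2.imwrite("pics/holes.png",np.hstack([cv2.resize(cv2.imread(f"/tmp/h_{c}.png"),None,fx=1.3,fy=1.3) for c in ht]))
E
python3 m.py
```

```text
yellow disc [ 585.  -175.8   40.2] 0.21 [292.8 195.6] [280.  203.6] [9.50506687 9.92185688] [ 9.14160252 13.83925724] [ 585.2 -176.1] [ 581.7 -177.8]
green disc [ 583.  -226.    42.8] 0.2 [310.8 196.9] [298.5 213.5] [5.64483118 7.99005318] [ 8.92487335 13.91870213] [ 582.4 -225.5] [ 583.1 -226.4]
red disc [ 586.7 -273.7   40.4] 0.12 [328.3 195.6] [318.1 224.4] [ 9.45794296 10.10144997] [10.28162289 14.90503216] [ 586.6 -273.6] [ 583.8 -275.3]
blue disc [ 589.2 -320.2   40.3] 0.22 [345.3 194.9] [338.3 235. ] [9.51821232 9.87572193] [10.56268978 15.33075428] [ 589.3 -320.3] [ 586.  -321.5]
green floor spot [308.3  241.56] [ 461.1 -220.4   23. ] scene grey [36. 38. 44. 47.]
blue floor spot [325.52 243.76] [ 455.7 -267.7   23. ] scene grey [35. 38. 44. 47.]
yellow floor spot [342.95 246.31] [ 449.4 -315.5   23. ] scene grey [34. 37. 44. 46.]
red floor spot [360.27 248.69] [ 443.5 -362.9   23. ] scene grey [36. 39. 46. 48.]
```

View pics/holes.png

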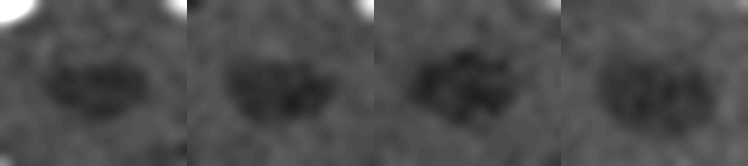

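Smoothed, all four hole mouths show as dark ellipses close to the middle of their crops. I'll refine with averaged frames and triangulate the mouths and discs.

```bash
cat > m2.py <<'E'
from plant import bot
from vis import *
T,S=bot.get_calibration("top"),bot.get_calibration("scene")
def avg(n): return np.mean([bot.camera(n).astype(float) for _ in range(6)],0)[...,::-1].round().astype(np.uint8).copy()
t,s=avg("top"),avg("scene"); cv2.imwrite("pics/tavg.png",t); cv2.imwrite("pics/savg.png",s)
dt=dict(yellow=(293,196),green=(311,196),red=(329,196),blue=(346,195))
ds=dict(yellow=(281,203),green=(299,213),red=(319,224),blue=(339,235))
b=lambda p,r,q=None:(p[0]-r,p[1]-(q or r),p[0]+r,p[1]+(q or r))
def rim(im,box,c,arc,smin=70):
    # outer rim points in the unoccluded arc (image angle, y down), then ellipse
    m=cmask(up(im,*box),c,smin); p=cv2.convexHull(cv2.findNonZero(m))
    d=np.zeros_like(m); cv2.polylines(d,[p],True,255,1)
    cn=max(cv2.findContours(m,cv2.RETR_EXTERNAL,cv2.CHAIN_APPROX_NONE)[0],key=len)[:,0].astype(np.float32)
    dist=np.array([cv2.pointPolygonTest(p,(float(q[0]),float(q[1])),True) for q in cn])
    o=cn.mean(0); a=np.degrees(np.arctan2(*(cn-o).T[::-1]))
    k=(dist<2)&~((a>arc[0])&(a<arc[1]))
    e=cv2.fitEllipse(cn[k]); return back(e[0],*box[:2]),np.array(e[1])/K
for c in dt:
    u,a=rim(t,b(dt[c],9),c,(-85,0)); w,a2=rim(s,b(ds[c],10),c,(-125,-55)); p,e=tri([T,S],[u,w])
    print(c,"disc",p.round(1),e.round(2),u.round(1),w.round(1),a.round(1),a2.round(1))
ht=dict(green=(308,242),blue=(326,244),yellow=(343,246),red=(360,249))
hs=dict(green=(255,244),blue=(272,258),yellow=(291,274),red=(310,290)); P=[]
for c in ht:
    bb=b(ht[c],6); g=cv2.cvtColor(up(t,*bb),cv2.COLOR_BGR2GRAY)
    _,m=cv2.threshold(g,0,255,cv2.THRESH_OTSU); M=cv2.moments(m,True); u=back((M["m10"]/M["m00"],M["m01"]/M["m00"]),*bb[:2])
    bb=b(hs[c],7,6); g=cv2.GaussianBlur(cv2.cvtColor(up(s,*bb),cv2.COLOR_BGR2GRAY),(0,0),5)
    m=(g<(np.percentile(g,3)+np.percentile(g,75))/2).astype(np.uint8); n,l,st,cc=cv2.connectedComponentsWithStats(m); i=1+st[1:,4].argmax(); w=back(cc[i],*bb[:2])
    # top spot is the axis at about z=23, scene spot the mouth; ray at 23 then joint fit of mouth point
    r=least_squares(lambda q:np.r_[proj(T,[q[0],q[1],q[2]-17])-u,proj(S,q)-w],[450,-300,40])
    P.append(r.x); print(c,"mouth",r.x.round(1),np.abs(r.fun).max().round(2),"T@23",plane(T,u,23)[:2].round(1),"S@40",plane(S,w,40)[:2].round(1),u.round(1),w.round(1),st[i,2:]/K)
P=np.array(P); print(np.linalg.norm(np.diff(P[:,:2],axis=0),axis=1))
d=P[3]-P[0]; print("row dir",np.degrees(np.arctan2(-d[0],-d[1])), P.mean(0))
E
python3 m2.py
```

```text
yellow disc [ 584.9 -175.8   40.4] 0.18 [292.8 195.7] [280.  203.5] [10.  10.6] [ 9.4 14.2]
green disc [ 586.1 -224.6   40.5] 0.17 [310.5 195.5] [298.4 213.5] [ 9.7 10.1] [ 9.4 14.4]
red disc [ 586.7 -273.8   40.5] 0.12 [328.3 195.6] [318.1 224.4] [10.2 10.7] [10.9 15.3]
blue disc [ 589.  -320.2   40.4] 0.23 [345.3 194.9] [338.3 235. ] [10.3 10.5] [11.  15.8]
green mouth [ 460.7 -220.4   35.7] 0.18 T@23 [ 461.1 -220.4] S@40 [ 457.  -223.4] [308.3 241.5] [254.7 244. ] [  9.5     5.5   326.125]
blue mouth [ 455.4 -268.    35.2] 0.15 T@23 [ 455.7 -267.7] S@40 [ 451.4 -270.9] [325.5 243.8] [271.7 258.3] [ 10.      6.125 388.   ]
yellow mouth [ 449.2 -316.1   35.6] 0.12 T@23 [ 449.4 -315.5] S@40 [ 445.6 -318.4] [343.  246.3] [289.9 273.9] [ 10.625   6.875 456.875]
red mouth [ 443.2 -363.5   35.6] 0.18 T@23 [ 443.6 -363. ] S@40 [ 439.7 -365.4] [360.3 248.7] [309.6 290.8] [ 10.5     7.125 440.5  ]
[47.88520613 48.44534058 47.81644293]
row dir 6.981619568737528 [ 452.11665659 -292.00351422   35.50752002]
```

Run:
```python
from plant import bot
from vis import *
T,S=bot.get_calibration("top"),bot.get_calibration("scene")
for n,c,uv in[("towerS L",S,(66,156)),("towerS R",S,(170,130)),("towerT",T,(48,293)),("towerT",T,(115,165)),("mouse",T,(178,282)),("cabT",T,(320,135)),("cart",T,(240,315))]: print(n,plane(c,uv,0).round(),plane(c,uv,300).round())
print("tower top corners", tri([T,S],[(65,137),(160,12)]), tri([T,S],[(37,293),(48,160)]))
q=lambda y:[np.cos(y/2),np.sin(y/2),0,0]
for y in(90,-90,0,180):
  for p in[(586,-225,48),(586,-225,150),(452,-292,150),(440,-365,48),(589,-320,48),(300,280,450),(410,0,450),(350,-230,450),(130,400,450),(130,400,250)]:
    r=bot.solve_ik(p,q(np.radians(y))); print(y,p,None if r is None else np.round(r,2))
```

```text
towerS L [380. 394.   0.] [ 199. -130.  300.]
towerS R [666. 321.   0.] [ 337. -165.  300.]
towerT [312. 493.   0.] [341. 344. 300.]
towerT [674. 333.   0.] [610. 225. 300.]
mouse [346. 137.   0.] [366.  79. 300.]
cabT [ 771. -258.    0.] [ 682. -215.  300.]
cart [260. -36.   0.] [302. -49. 300.]
tower top corners (array([666.52931976, 320.82990045, 327.94080971]), np.float64(2.929829824277988)) (array([342.01227264, 540.84176894, -59.80238524]), np.float64(13.513913744748038))
90 (586, -225, 48) None
90 (586, -225, 150) None
90 (452, -292, 150) [-0.21  0.2  -0.4   0.   -0.97 -2.93]
90 (440, -365, 48) [-0.35  0.37 -0.44  0.   -0.77 -2.79]
90 (589, -320, 48) [-0.21  0.5  -0.2   0.   -0.87 -2.93]
90 (300, 280, 450) [ 1.24 -0.17 -0.09  0.   -1.65  1.9 ]
90 (410, 0, 450) [ 2.65 -1.21 -0.09  0.   -2.69  0.49]
90 (350, -230, 450) [ 2.08 -1.22 -0.08  0.   -2.71  1.06]
90 (130, 400, 450) [ 1.73 -0.15 -0.07  0.   -1.64  1.41]
90 (130, 400, 250) [ 1.73 -0.1  -0.47  0.   -1.2   1.41]
-90 (586, -225, 48) [-0.06  0.44 -0.31  0.   -0.82  0.06]
-90 (586, -225, 150) [-0.06  0.34 -0.2   0.   -1.03  0
[... 910 characters left out ...]
 -0.51]
0 (130, 400, 450) [ 1.73 -0.15 -0.07  0.   -1.64 -0.16]
0 (130, 400, 250) [ 1.73 -0.1  -0.47  0.   -1.2  -0.16]
180 (586, -225, 48) [-0.06  0.44 -0.31  0.   -0.82 -1.51]
180 (586, -225, 150) [-0.06  0.34 -0.2   0.   -1.03 -1.51]
180 (452, -292, 150) [-0.21  0.2  -0.4   0.   -0.97 -1.36]
180 (440, -365, 48) [-0.35  0.37 -0.44  0.   -0.77 -1.22]
180 (589, -320, 48) [-0.21  0.5  -0.2   0.   -0.87 -1.36]
180 (300, 280, 450) [ 1.24 -0.17 -0.09  0.   -1.65 -2.81]
180 (410, 0, 450) [ 0.49 -0.17 -0.09  0.   -1.65 -2.06]
180 (350, -230, 450) [-0.11 -0.15 -0.08  0.   -1.65 -1.47]
180 (130, 400, 450) [ 1.73 -0.15 -0.07  0.   -1.64  2.98]
180 (130, 400, 250) [ 1.73 -0.1  -0.47  0.   -1.2   2.98]
```

```bash
cat > rob.py <<'E'
from plant import bot
from vis import *
Q=[np.cos(-np.pi/4),np.sin(-np.pi/4),0,0]
NOZ=dict(yellow=(584.9,-175.8),green=(586.1,-224.6),red=(586.7,-273.8),blue=(589.0,-320.2))
POC=dict(green=(460.7,-220.4),blue=(455.4,-268.0),yellow=(449.2,-316.1),red=(443.2,-363.5))
T,S=bot.get_calibration("top"),bot.get_calibration("scene")
def st(m=""):
    s=bot.read_state(); print(m,"t%.1f"%s["t"],s["tcp_pos"].round(1),"F",s["contact_force"].round(1),"w%.1f"%s["width"],"ff%.1f"%s["finger_force"]); return s
def pick(c,off=(0,0)):
    x,y=np.add(NOZ[c],off); bot.move_gripper(44)
    bot.line_to([x,y,130],250); bot.line_to([x,y,50],120); st("at")
    bot.move_gripper(10,20); st("grip"); bot.line_to([x,y,135],100); st("up")
E
python3 - <<'E'
from rob import *
bot.line_to([227,636,450],250)
for p in[(130,400,450),(300,280,450),(410,0,450),(560,-215,220)]: bot.move_ptp(list(p),Q)
st(); pick("green"); x,y=POC["green"]; bot.line_to([x,y,135],200); bot.pause(.3); st("over")
cv2.imwrite("pics/s1.png",bot.camera("scene")[...,::-1]); cv2.imwrite("pics/t1.png",bot.camera("top")[...,::-1])
a=cv2.imread("pics/s1.png")[150:330,200:370]; b=cv2.imread("pics/t1.png")[130:310,230:400]
cv2.imwrite("pics/c1.png",np.hstack([cv2.resize(i,(400,424),interpolation=cv2.INTER_CUBIC) for i in(a,b)]))
E
```

```text
t6.3 [ 560.7 -214.3  221.4] F [0.1 0.1 1.6] w87.7 ff0.0
at t8.6 [ 586.9 -224.7   51.1] F [ 0.1  0.4 -0.5] w43.8 ff0.0
grip t9.2 [ 586.2 -224.6   50.2] F [-0.7  0.2  2.1] w15.8 ff20.0
up t10.2 [ 585.6 -224.5  134.2] F [-0.9  0.2 -1.4] w15.8 ff20.0
over t11.2 [ 461.2 -220.4  134.6] F [-0.7  0.3 -0.8] w15.9 ff20.0
```

View pics/c1.png

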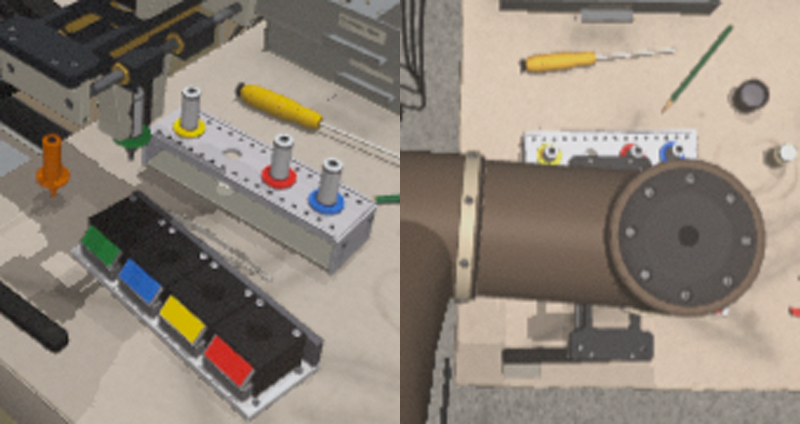

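The scene shows the green nozzle held upright, its disc at about scene (256,209). In the top view the arm hides it completely. I'll lower it to just above the mouth and compare its disc with the measured hole in the same scene view.

```bash
cat >> rob.py <<'E'
def held(c,name):
    """held disc as seen by scene camera: extreme columns and lowest rim row -> centre at true height"""
    s=bot.read_state(); p=s["tcp_pos"]; im=bot.camera("scene")[...,::-1].copy(); cv2.imwrite(f"pics/{name}.png",im)
    u0=proj(S,[p[0],p[1],p[2]-8]).round().astype(int); box=(u0[0]-13,u0[1]-12,u0[0]+13,u0[1]+12)
    m=cmask(up(im,*box),c,70); x,y,w,h=cv2.boundingRect(m); 
    W=w/K; H=W*.68; ctr=back((x+w/2-.5,y+h-.5),*box[:2])-[0,H/2]
    q=plane(S,ctr,p[2]-8)[:2]; print("held",c,"px",ctr.round(1),"W",W,"h",h/K,"seen xy",q.round(1),"tcp",p.round(1),"diff",(q-p[:2]).round(1)); return q,im,box
E
python3 - <<'E'
from rob import *
x,y=POC["green"]; bot.line_to([x,y,79],100); bot.pause(.2)
q,im,b=held("green","s2")
cv2.imwrite("pics/c2.png",cv2.resize(im[195:270,225:310],None,fx=7,fy=7,interpolation=cv2.INTER_CUBIC))
E
```

```text
held green px [255.6 231.8] W 14.25 h 10.5 seen xy [ 456.6 -225.4] tcp [ 461.2 -220.5   79.7] diff [-4.6 -4.9]
```

View pics/c2.png

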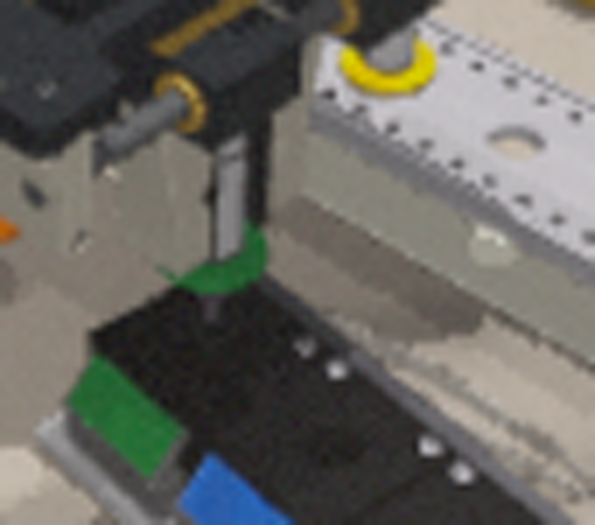

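The tip shows at crop (210,318), just above the measured hole at about (208,343), and the remaining error is about 1 mm. I'll lower it in steps and watch the forces.

```bash
cat >> rob.py <<'E'
def insert(xy,zs=(72,66,62,58,55,53,52,51,50.5,50,49.5,49,48.5),fmax=6):
    """step down; lateral force shifts the target (compliance), vertical force ends"""
    xy=np.array(xy,float); f0=bot.read_state()["contact_force"]
    for z in zs:
        bot.line_to([*xy,z],40); bot.pause(.1); s=bot.read_state(); f=s["contact_force"]-f0
        print(z,s["tcp_pos"].round(2),"F",f.round(1))
        if f[2]>fmax: break
        lat=f[:2]; 
        if np.linalg.norm(lat)>1.5: xy+=np.clip(lat*.1,-.6,.6)
    return xy
E
python3 - <<'E'
from rob import *
x,y=POC["green"]; print(insert((x,y+.8)))
cv2.imwrite("pics/s3.png",bot.camera("scene")[...,::-1])
E
```

```text
72 [ 460.69 -219.6    71.93] F [0.7 0.5 1. ]
66 [ 460.67 -219.61   65.92] F [1.  0.6 1.8]
62 [ 460.69 -219.6    61.95] F [ 0.4  1.7 -0.2]
58 [ 460.73 -219.44   57.96] F [ 1.1 -0.1 -0.1]
55 [ 460.73 -219.44   54.97] F [1.1 1.3 0.1]
53 [ 460.83 -219.29   52.98] F [0.3 1.5 0.5]
52 [ 460.89 -219.15   52.01] F [ 1.1  0.9 -0.7]
51 [ 460.85 -219.15   50.97] F [0.9 0.4 0.3]
50.5 [ 460.88 -219.15   50.48] F [ 1.1  0.3 -0.2]
50 [ 460.98 -219.17   50.2 ] F [0.1 0.6 4.7]
49.5 [ 460.99 -219.19   50.16] F [-1.9  3.  10.1]
[ 460.87500405 -219.14531823]
```

Seated: contact came at TCP z = 50.2, as expected. Now I'll release it, look, and fetch blue.

```bash
cat >> rob.py <<'E'
def release():
    p=bot.read_state()["tcp_pos"]; bot.line_to([p[0],p[1],50.3],20); bot.move_gripper(44); bot.line_to([p[0],p[1],135],200)
E
python3 - <<'E'
from rob import *
release(); pick("blue"); x,y=POC["blue"]; bot.line_to([x,y,135],200); bot.line_to([x,y,79],100); bot.pause(.2)
held("blue","s4"); im=cv2.imread("pics/s4.png")
cv2.imwrite("pics/c4.png",cv2.resize(im[180:300,225:345],None,fx=5,fy=5,interpolation=cv2.INTER_CUBIC)); st()
E
```

```text
at t19.7 [ 589.5 -320.3   50.9] F [ 1.3 -1.4  0. ] w44.3 ff0.0
grip t20.3 [ 589.1 -320.3   50.3] F [-1.   0.5  2. ] w15.0 ff20.0
up t21.3 [ 588.5 -320.   134.2] F [0.  0.7 0.1] w15.4 ff20.0
held blue px [272.7 246. ] W 15.875 h 11.375 seen xy [ 450.6 -272.3] tcp [ 455.9 -268.1   79.7] diff [-5.3 -4.1]
 t23.1 [ 455.8 -268.1   79.6] F [-0.9  0.4  0.2] w15.6 ff20.0
```

View pics/c4.png

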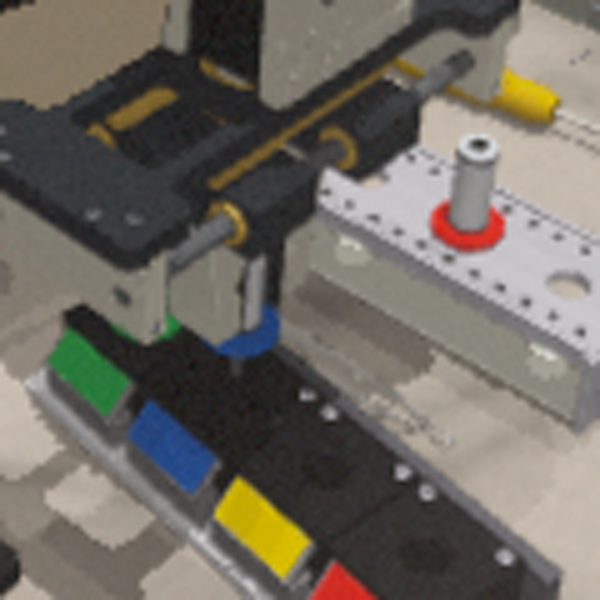

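Blue is held upright, with its tip above its hole at crop (237,365). Green's disc lies on its pocket behind the fingers. Now I'll insert blue and fetch yellow.

Run:
```python
from rob import *
print(insert((455.5,-267.6)))
p=bot.read_state()["tcp_pos"]
if p[2]<51.2:
    release(); pick("yellow"); x,y=POC["yellow"]; bot.line_to([x,y,135],200); bot.line_to([x,y,79],100); bot.pause(.2)
    held("yellow","s5"); st()
```

```text
72 [ 455.46 -267.59   71.92] F [ 0.8  0.1 -0.3]
66 [ 455.5  -267.62   65.96] F [ 1.  -0.2  0.1]
62 [ 455.48 -267.61   61.96] F [ 1.  -0.1  0. ]
58 [ 455.48 -267.6    57.93] F [ 0.9 -0.5 -1.5]
55 [ 455.47 -267.6    54.97] F [ 1.4 -0.4 -0.2]
53 [ 455.48 -267.6    52.99] F [ 0.9 -0.5 -0.5]
52 [ 455.48 -267.61   51.98] F [ 0.8 -1.5 -0.1]
51 [ 455.58 -267.73   50.99] F [ 0.9 -0.7 -0.6]
50.5 [ 455.59 -267.75   50.5 ] F [ 1.2 -1.1 -1.4]
50 [ 455.71 -267.88   50.2 ] F [-0.6  0.5  4. ]
49.5 [ 455.77 -267.89   50.18] F [-2.4  1.7  9.5]
[ 455.69557808 -267.85127465]
at t30.4 [ 585.3 -176.1   50.7] F [ 0.2 -0.3  0.2] w44.4 ff0.0
grip t31.0 [ 585.1 -175.8   50.3] F [-0.2  1.3  1.9] w15.0 ff20.0
up t32.0 [ 584.4 -175.7  134.3] F [-0.6  0.3 -0.8] w15.5 ff20.0
held yellow px [291.8 261.6] W 18.0 h 12.5 seen xy [ 444.7 -320.2] tcp [ 449.7 -316.2   79.7] diff [-5. -4.]
 t34.1 [ 449.6 -316.2   79.6] F [-0.2 -0.6 -1. ] w15.6 ff20.0
```

Run:
```python
from rob import *
print(insert((449.3,-315.7)))
p=bot.read_state()["tcp_pos"]
if p[2]<51.2:
    release(); pick("red"); x,y=POC["red"]; bot.line_to([x,y,135],200); bot.line_to([x,y,79],100); bot.pause(.2)
    held("red","s6"); st()
    im=cv2.imread("pics/s6.png"); cv2.imwrite("pics/c6.png",cv2.resize(im[190:320,230:360],None,fx=4.5,fy=4.5,interpolation=cv2.INTER_CUBIC))
```

```text
72 [ 449.28 -315.72   71.92] F [ 0.6  1.4 -0.8]
66 [ 449.28 -315.69   65.94] F [ 0.1  0.5 -0.2]
62 [ 449.28 -315.72   61.95] F [-0.3  1.1  1.1]
58 [ 449.29 -315.71   57.96] F [ 1.   0.8 -0.3]
55 [ 449.29 -315.69   54.96] F [0.2 1.3 1.3]
53 [ 449.3  -315.71   52.98] F [0.4 1.2 0.6]
52 [ 449.3 -315.7   52. ] F [-0.1 -1.   0.4]
51 [ 449.3  -315.7    50.99] F [0.5 0.2 0.8]
50.5 [ 449.32 -315.7    50.51] F [1.  0.4 0.5]
50 [ 449.39 -315.74   50.27] F [-0.9  2.1  5. ]
49.5 [ 449.4  -315.76   50.22] F [-1.8  2.8  9.8]
[ 449.20804075 -315.49275933]
at t41.4 [ 587.2 -274.1   50.8] F [-0.  -0.2  0.2] w44.1 ff0.0
grip t41.9 [ 586.8 -273.8   50.3] F [-0.5  1.   2.8] w15.2 ff20.0
up t42.9 [ 586.2 -273.6  134.2] F [-0.6  0.3 -0.1] w15.6 ff20.0
held red px [312.2 279. ] W 17.25 h 12.75 seen xy [ 438.  -368.3] tcp [ 443.7 -363.7   79.8] diff [-5.7 -4.6]
 t44.9 [ 443.6 -363.7   79.7] F [-0.9 -0.7  0.2] w15.2 ff20.0
```

View pics/c6.png

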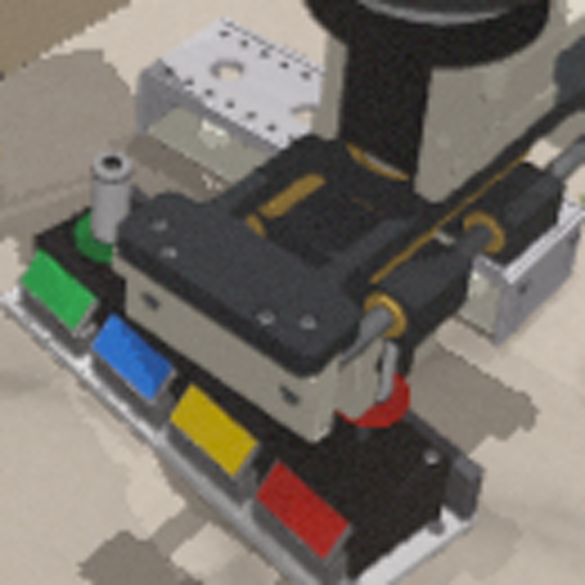

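Green stands upright in its pocket at crop (103,200), and red is held over its own pocket at crop (375,400). I'll insert red, retreat and inspect.

Run:
```python
from rob import *
print(insert((443.5,-362.8)))
p=bot.read_state()["tcp_pos"]
if p[2]<51.2:
    release(); bot.line_to([410,0,300],300); bot.pause(.3); st()
    s=bot.camera("scene")[...,::-1]; t=bot.camera("top")[...,::-1]
    a=cv2.resize(s[190:330,220:360],(450,450),interpolation=cv2.INTER_CUBIC); b=cv2.resize(t[215:275,290:380],(340,227),interpolation=cv2.INTER_CUBIC)
    c=np.zeros((450,340,3),np.uint8); c[:227]=b; cv2.imwrite("pics/c7.png",np.hstack([a,c]))
```

```text
72 [ 443.47 -362.83   71.91] F [ 1.1  1.1 -0.2]
66 [ 443.62 -362.71   65.97] F [ 0.9  1.  -0.1]
62 [ 443.57 -362.7    61.95] F [ 1.2  1.8 -0.3]
58 [ 443.69 -362.52   57.95] F [ 1.   1.7 -0.6]
55 [ 443.82 -362.35   54.96] F [0.4 0.2 0.3]
53 [ 443.8  -362.37   52.98] F [ 0.7  0.5 -1.8]
52 [ 443.82 -362.34   52.  ] F [0.9 0.7 0.3]
51 [ 443.83 -362.34   50.99] F [ 1.3  0.7 -1.2]
50.5 [ 443.81 -362.32   50.49] F [ 0.2  0.8 -0.7]
50 [ 443.92 -362.4    50.28] F [0.3 1.8 4.7]
49.5 [ 443.92 -362.41   50.23] F [-1.   1.8  8. ]
[ 443.8495777  -362.16323282]
 t52.2 [409.9  -0.5 299.7] F [0.3 0.  0.2] w44.0 ff0.0
```

View pics/c7.png

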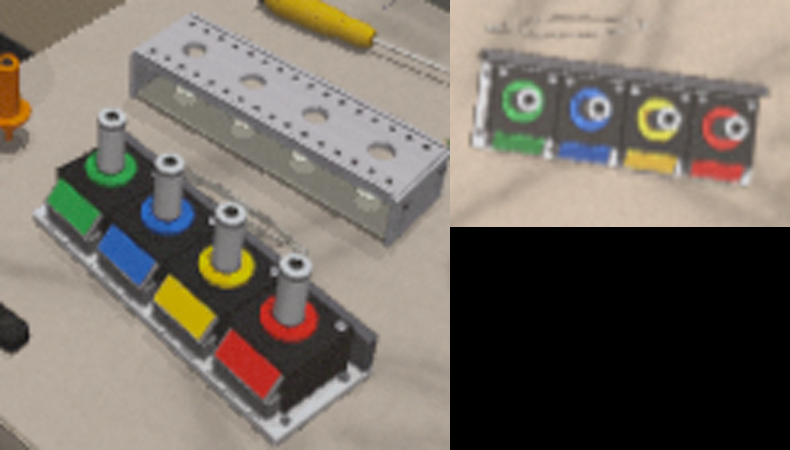

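All four nozzles stand upright with their discs flat on the matching pockets: green (110,165), blue (168,213), yellow (227,262), red (290,317) in the crop. The rack is empty and the robot is clear.

```bash
python3 -c "
from plant import bot
print(bot.close_job())"
```

```text
the job is handed in; nothing more can be done
None
```

The job is handed in: all four nozzles stand upright in their colour-matched pockets with discs flat down, none tipped, and the robot was clear at about 52 s of the 96 s allowed.

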